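# Hold the hidden bolt head while the nut-runner tightens

### The arm

A 7-joint arm with a two-finger parallel gripper is mounted at the origin on the work surface. World frame = base frame: x ahead of the robot, y to its left, z up, the work surface at z = 0. Lengths are in m, angles in rad, forces in N, time in s.
With the tool pointing down it reaches from about 0.4 to 0.85 m from the base axis. Payload 10.4 kg.
Tool frame: the origin (TCP) lies midway between the tips of the shut fingers; the grasp point (between the pads) lies 19 mm behind it; z points along the fingers, x is the direction in which the jaws open and shut, and the axes are right-handed (so a half turn about z gives the same grasp; the last joint's range is limited). The gripper opens to 85 mm and grips with 20 to 120 N. Pads are 22 mm wide; open, the fingers measure 114 mm over their backs; the gripper's body (76 mm by 85 mm) begins 54 mm behind the grasp point. The pads swing forward as they close: fully open they stand 13 mm farther back than shut.
Start: joints at [1.197, 0.332, -0.065, 1.46, 0.022, 1.35, -0.088], TCP at [0.215, -0.587, 0.231] pointing down, gripper open.
Joint ranges: [-2.6, 2.6], [-0.5, 2.12], [-1.47, 1.34], [0.16, 2.42], [-1.27, 4.41], [0.06, 2.06], [-2.6, 2.6]. Speed limits (rad/s): [2.22, 2.22, 2.79, 2.79, 3.14, 3.14, 3.14].

### API

Orientations are given as a unit quaternion [x, y, z, w].
In Python, from workcell import manip, cams gives the robot as it stands.
- The arm moves only by the tool move_arm, never from a script. Its argument "moves" is a list of rows, each a list of 7 numbers: the turn, a rotation vector about the tool's x, y, z in degrees, then the shift along the tool's x, y, z in m, then the finger opening in m, from 0 to 0.0854. A call has 1 to 10 rows; each row is the pose to reach, as a shift and turn from the pose commanded when the call began, along the tool's axes at that moment; what a row does not reach only later rows make up. A row lasts 1/10 s, in which the tool goes at most 50 mm and 8.59 degrees, less where a joint would pass 70% of its speed; a pose out of reach is approached as far as the arm can. A call with a gripper value outside its range is refused whole. The fingers move at their own pace and stop on an object; "grip_force" is the grip in N (left out, the last holds). Time passes only in rows, so rows that repeat a pose let the fingers close. It gives the time, the measured TCP pose, the force and the opening at its end, in the units of the state.
- manip.get_obs(): the state, without advancing time (a new reading comes with each control period).
- cams.camera(name): name is "scene" or "top" or "wrist"; returns the picture (384x512x3 uint8, red, green, blue); there is no depth.
- cams.camera_params(name): a dict with "fx", "fy", "cx", "cy" (pixels), "xyz" and "rotation" of the camera in the world. Camera axes: x right, y up, looking along -z (the intrinsics and any distortion apply to the point x, -y, -z); pixel columns grow to the right and rows downward; lengths in m; the calibration is good to about 2 mm. A picture is of the moment at which its call begins: read the wrist's pose just before it. camera_params takes no time and is no camera call; for the wrist camera it gives the pose at the moment of the call.
- manip.hand_in(): hands the job in, once; it reports no verdict.
The state is a dict: "clock": time; "joint_pos": joint angles; "joint_velocities": joint speeds; "tau": joint torques, N m; "position": TCP position; "ee_rot": TCP orientation; "ft_force": force on the tool from outside, world axes, zero at the start; "torque": the same for the moment, N m; "grip_width": opening from 0.0 (shut) to 1.0 (fully open).
Only numpy, scipy, OpenCV 4.12 (cv2) and the standard library are available. Lean on these libraries where they do the work, as an engineer would, in place of code of your own. Each camera call takes 0.05 s, during which the arm holds its last target. There are 200 camera calls.

### The job

The nut-runner on the blue clamp stand is spinning nut and bolt round together, so the nut never gets tight. Lift the clear cover off the stand and lay it flat, right way up, in the middle of the white tray, let go of it, then reach down into the gap behind the bracket, take the bolt head between the fingers and hold it from turning until the nut has run fully tight. Finish while still holding the bolt head, and leave everything else where it stands.

Things in the scene. Friction and masses are not known exactly. Their poses are not given: they have to be found in the camera images.
- stand: Blue clamp stand, fixed. Origin on the bench straight below the centre of the bolt head; x along the bolt axis, away from the nut-runner; z up. Base plate 12 mm thick, x -180 to 45 mm, y +-76. Upright bracket x -30 to -22 mm, full width, top at z = 125. Side cheeks y 68 to 76 mm either side, x -22 to 34, same top. Low rear bar x 26 to 34, z 60 to 85. Bolt axis at z = 100 mm.
- gap (a point): Middle of the mouth of the gap behind the bracket, 125 mm above the bench, axes as the stand's. The gap is 48 mm wide in x and 136 mm in y, open above once the cover is off, 113 mm deep to the base plate. The bolt head's centre is 25 mm below and 2 mm towards the bracket (-x).
- runner (a point): Middle of the grey nut-runner with an orange band, on the other side of the bracket, axes as the stand's. With socket and brass nut it lies along the bolt axis, stand x -180 to -30 mm, 60 mm wide, its top 130 mm above the bench. It runs all the time.
- bolt: Steel bolt in the gap; origin at the centre of its hex head: 27 mm across flats, 31 across corners, 16 thick along the bolt axis, x -8 to 8 mm; a 26 mm round collar joins it to the bracket. x as the stand's x; y normal to one pair of flats. Unheld it turns about +x at about 0.4 rad/s with at most 0.12 N m, so fingers closing along the stand's y with 30 N or more square it up and stop it.
- thread (a joint): How far the nut has run along the bolt, in rad of nut turn: starts between 0.3 and 0.9, fully tight against its stop at 2.0. It grows only while the head is held from turning, at about 0.23 rad/s (so up to 8 s), and does not go back while the bolt spins freely.
- cover: Clear cover, loose, about 120 g, resting on bracket and cheeks over the gap. Plate 80 mm (x) by 166 mm (y), 5 mm thick; origin at the centre of the plate's underside (125 mm above the bench at the start). At both y ends a skirt hangs 12 mm below the plate, outside the cheeks. White rib handle on top in the middle: 50 mm long in x, 14 mm thick in y, from z = 5 to 37 mm.
- tray: White open tray fixed on the bench, 130 mm (x) by 210 mm (y), walls 5 mm thick and 22 mm high, floor 5 mm thick; inside 120 by 200 mm. Origin at the centre of its underside. The cover laid in it stands on its skirts, its origin 17 mm above the tray's underside.
- cup: Bystander: small aluminium cup, 48 mm wide, 45 mm tall; origin at the centre of its underside. Leave it alone.
- spare_bolt: Bystander: spare hex bolt standing on its head, 61 mm tall; origin at the centre of its underside. Leave it alone.
- bottle: Bystander: white bottle, 60 mm wide, 150 mm tall; origin at the centre of its underside. Leave it alone.
- jar: Bystander: glass jar, 64 mm wide, 75 mm tall; origin at the centre of its underside. Leave it alone.
- wrench: Bystander: steel wrench lying flat, about 180 mm long; origin at the centre of its underside. Leave it alone.

How it is judged:
By the outcome, as a careful person would: the job done as asked, in the order asked, and still so for the second after the job is handed in, while the arm keeps its last pose, push and grip.
It also fails if it takes over 67 s, if anything falls off the work surface, if the arm or the gripper's body presses on something with over 40 N, if the wrist force passes 120 N, or if a joint passes its speed limit or range.

## Working session

There is one attempt and no reset: what is moved stays moved. The work goes in short steps, Python scripts to look and compute and a tool call to move; the robot and the scene stay as the last step left them, time stands still between calls to the robot, and variables do not carry over. Pictures are saved under pics/ and viewed, about 8 in all and at most 12, crops included, and the job is handed in when it is done.

Besides the shell and the picture viewer there is one more tool, called after "Call:" as name(argument=value, ...) on one line, values as JSON. move_arm: Moves the arm, as the interface text tells. Its arguments: {"type":"object","properties":{"moves":{"type":"array","items":{"type":"array","items":{"type":"number"}}},"grip_force":{"type":"number"}},"required":["moves"]}

```bash
mkdir -p pics; python3 - <<'E'
from workcell import manip, cams
import cv2
for n in ("scene","top"):
    cv2.imwrite(f"pics/{n}0.png",cams.camera(n)[:,:,::-1]); p=cams.camera_params(n); print(n,p)
o=manip.get_obs();print(o)
E
```

```text
scene {'fx': 381.2255621139273, 'fy': 381.2255621139273, 'cx': 250.10211912738768, 'cy': 192.13577258048528, 'xyz': array([ 1.16502227, -0.37147238,  0.69643806]), 'rotation': array([0.38456359, 0.18033594, 0.3793465 , 0.82200124])}
top {'fx': 378.3882974433823, 'fy': 378.3882974433823, 'cx': 258.24012568729404, 'cy': 188.0329267691412, 'xyz': array([0.47693054, 0.08560668, 1.10164261]), 'rotation': array([-0.04555761,  0.03369594,  0.71445272, -0.6973854 ])}
{'clock': 0.1, 'joint_pos': array([ 1.19734937,  0.33276255, -0.06471176,  1.46083655,  0.0215975 ,
        1.34988149, -0.08850404]), 'joint_velocities': array([ 2.53142384e-03, -1.16743580e-03, -6.69753095e-04, -1.98735536e-03,
       -6.74563032e-04, -4.56318895e-05,  1.03768617e-04]), 'tau': array([ 1.47686547e-03, -6.26743054e+01,  4.94115357e-02, -3.92429388e+01,
        1.64625730e-02,  6.88529253e-03,  1.01687439e-05]), 'position': array([ 0.21470396, -0.58662389,  0.23063425]), 'ee_rot': array([ 8.19669621e-01, -5.72836239e-01, -5.01892394e-04, -3.21992658e-04]), 'ft_force': array([ 0.51815242, -0.43741536,  0.14320497]), 'torque': array([ 0.01486791,  0.02231451, -0.00459706]), 'grip_width': 0.9978928031696115}
```

View pics/scene0.png

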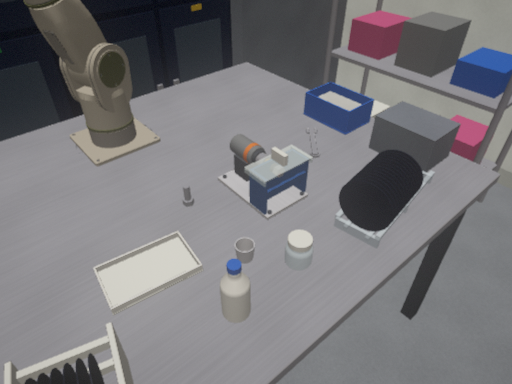

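View pics/top0.png

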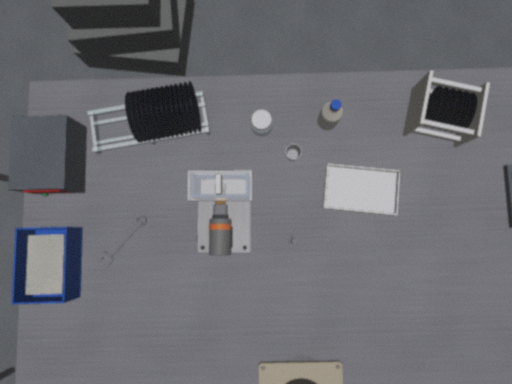

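The scene view shows the stand at about (270,175) with the cover and its white rib, and the tray at (150,270). The top view shows the cover at (220,186), the runner below it at (220,230), and the tray at (361,190). I'll enlarge the stand and the tray.

```bash
cat > h.py <<'E'
import numpy as np
from scipy.spatial.transform import Rotation as R
def ray(p,u,v,z):
    d=R.from_quat(p["rotation"]).apply([(u-p["cx"])/p["fx"],-(v-p["cy"])/p["fy"],-1])
    c=np.array(p["xyz"]); return c+d*(z-c[2])/d[2]
def proj(p,X):
    q=R.from_quat(p["rotation"]).inv().apply(np.atleast_2d(X)-p["xyz"])
    return np.c_[p["cx"]-p["fx"]*q[:,0]/q[:,2], p["cy"]+p["fy"]*q[:,1]/q[:,2]]
E
python3 - <<'E'
import cv2,numpy as np
i=cv2.imread("pics/top0.png")
a=cv2.resize(i[160:265,180:260],None,fx=5,fy=5,interpolation=cv2.INTER_CUBIC)
b=cv2.resize(i[155:225,320:405],None,fx=4.6,fy=4.6,interpolation=cv2.INTER_CUBIC)
o=np.zeros((525,800,3),np.uint8);o[:a.shape[0],:400]=a;o[:b.shape[0],405:405+b.shape[1]]=b
cv2.imwrite("pics/crop1.png",o)
E
```

```text
(no output)
```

View pics/crop1.png

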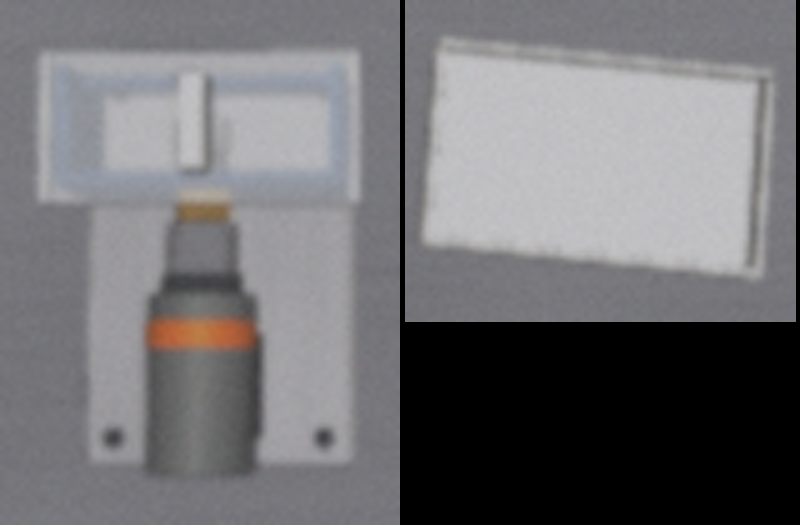

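The crop shows the cover corners at (38..360, 52..203), the rib top at (178..211, 73..170), the base-plate rear edge at (90..353, 463), and the tray's outer corners at (442,40), (772,70), (763,278) and (423,246).

```bash
python3 - <<'E'
from workcell import cams,manip
from h import *
p=cams.camera_params("top")
def L(c,z,x0=180,y0=160,s=5,ox=0): return np.array([ray(p,x0+(a-ox+.5)/s-.5,y0+(b+.5)/s-.5,z) for a,b in c])
def rep(n,q):
    print(n,np.round(q.mean(0),4),"sides",np.round([np.linalg.norm(q[i]-q[(i+1)%4]) for i in range(4)],3),"ang of side0",np.round(np.degrees(np.arctan2(*(q[1]-q[0])[[1,0]])),1), np.round(np.degrees(np.arctan2(*(q[0]-q[3])[[1,0]])),1))
rep("cover",L([(38,52),(360,52),(361,203),(38,203)],.130))
rep("rib",L([(178,73),(211,73),(211,170),(178,170)],.162))
q=L([(90,463),(353,463)],.012);print("base rear",q)
rep("tray",L([(442,40),(772,70),(763,278),(423,246)],.022,320,155,4.6,405))
o=manip.get_obs();print(R.from_quat(o["ee_rot"]).as_matrix().round(3))
w=cams.camera_params("wrist");print(w)
print("tool frame cam:",R.from_quat(o["ee_rot"]).inv().apply(w["xyz"]-o["position"]))
E
```

```text
cover [0.5969 0.2011 0.13  ] sides [0.168 0.079 0.167 0.079] ang of side0 -91.5 -0.1
rib [0.5959 0.1995 0.162 ] sides [0.017 0.049 0.017 0.049] ang of side0 -91.5 -0.6
base rear [[0.4200979  0.2796899  0.012     ]
 [0.41677371 0.12961611 0.012     ]]
tray [ 0.5888 -0.1937  0.022 ] sides [0.206 0.13  0.209 0.13 ] ang of side0 -96.8 -7.7
[[ 0.344 -0.939 -0.   ]
 [-0.939 -0.344  0.001]
 [-0.001  0.    -1.   ]]
{'fx': 279.88804688242544, 'fy': 279.88804688242544, 'cx': 253.00319695055555, 'cy': 193.63859067351083, 'xyz': array([ 0.28830628, -0.55926139,  0.37308252]), 'rotation': array([-0.12738449,  0.08975744, -0.56601294,  0.80953452])}
tool frame cam: [-0.00056677 -0.07851622 -0.1424514 ]
```

```bash
cat >> h.py <<'E'
def row(o,xyz,yaw):   # tool-down target, yaw = world angle of tool x (deg)
    T=R.from_quat(o["ee_rot"]); a=np.radians(yaw); x=np.array([np.cos(a),np.sin(a),0]); z=np.array([0,0,-1.])
    G=R.from_matrix(np.c_[x,np.cross(z,x),z])
    print("turn",(T.inv()*G).as_rotvec(degrees=True).round(2),"shift",T.inv().apply(np.array(xyz)-o["position"]).round(4))
E
python3 - <<'E'
from workcell import manip
from h import *
o=manip.get_obs()
row(o,(.45,-.2,.28),-80)
row(o,(.597,.2005,.25),-91.2)
E
```

```text
turn [1.00e-02 7.00e-02 1.01e+01] shift [-0.2823 -0.3538 -0.049 ]
turn [2.00e-02 7.00e-02 2.13e+01] shift [-0.6078 -0.6296 -0.0187]
```

Call:
move_arm(moves=[[0,0,10,-0.28,-0.35,-0.05,0.085],[0,0,10,-0.28,-0.35,-0.05,0.085],[0,0,10,-0.28,-0.35,-0.05,0.085],[0,0,10,-0.28,-0.35,-0.05,0.085],[0,0,10,-0.28,-0.35,-0.05,0.085],[0,0,10,-0.28,-0.35,-0.05,0.085],[0,0,10,-0.28,-0.35,-0.05,0.085],[0,0,10,-0.28,-0.35,-0.05,0.085],[0,0,10,-0.28,-0.35,-0.05,0.085],[0,0,10,-0.28,-0.35,-0.05,0.085]])

```text
clock: 1.1
position: [0.4505, -0.197, 0.2821]
ee_rot: [0.77, -0.638, 0.0, -0.001]
ft_force: [0.1, -0.5, -0.6]
grip_width: 0.997
```

```bash
python3 - <<'E'
from workcell import manip
from h import *
o=manip.get_obs();print(o["position"],o["joint_pos"],o["ft_force"])
row(o,(.597,.2005,.25),-91.2)
E
```

```text
[ 0.45051661 -0.19699613  0.28211807] [ 0.72074298  0.03428964 -0.40697725  1.70534282  0.01190359  1.40315375
 -1.07242716] [ 0.06087307 -0.50537747 -0.63311228]
turn [-0.13  0.06 11.88] shift [-0.3634 -0.2175  0.0329]
```

Call:
move_arm(moves=[[0,0,12,-0.363,-0.2175,0.033,0.085],[0,0,12,-0.363,-0.2175,0.033,0.085],[0,0,12,-0.363,-0.2175,0.033,0.085],[0,0,12,-0.363,-0.2175,0.033,0.085],[0,0,12,-0.363,-0.2175,0.033,0.085],[0,0,12,-0.363,-0.2175,0.033,0.085],[0,0,12,-0.363,-0.2175,0.033,0.085],[0,0,12,-0.363,-0.2175,0.033,0.085],[0,0,12,-0.363,-0.2175,0.033,0.085],[0,0,12,-0.363,-0.2175,0.033,0.085]])

```text
clock: 2.1
position: [0.5969, 0.1969, 0.2467]
ee_rot: [-0.698, 0.716, 0.002, -0.0]
ft_force: [-1.4, 0.4, -0.0]
grip_width: 0.994
```

```bash
python3 - <<'E'
from workcell import manip,cams
from h import *
import cv2
o=manip.get_obs();print(o["position"],o["joint_pos"],o["ft_force"])
p=cams.camera_params("wrist"); im=cams.camera("wrist"); print(p["xyz"],p["rotation"])
print(manip.get_obs()["position"])
cv2.imwrite("pics/w1.png",im[:,:,::-1])
row(o,(.597,.2005,.136),-91.2)
a=np.radians(-1.2);x=np.array([np.cos(a),np.sin(a)]);y=np.array([-x[1],x[0]]);c=np.array([.597,.2005])
print(proj(p,[np.r_[c+s*.025*x+t*.007*y,.162] for s in(-1,1) for t in(-1,1)]).round(1))
E
```

```text
[0.59690588 0.19689962 0.24665918] [ 0.11743319  0.41416721 -0.68419056  1.39738164  0.25662854  1.42211673
 -2.16061219] [-1.41589335  0.44147761 -0.00143135]
[0.67563089 0.19502584 0.38893407] [ 0.1089613  -0.11322902  0.70764674 -0.6888706 ]
[0.59715123 0.19411977 0.24702022]
turn [ 0.16  0.13 -0.33] shift [-0.0033 -0.0003  0.1107]
[[257.8 225.4]
 [242.  225.5]
 [257.7 170.3]
 [240.9 170.4]]
```

View pics/w1.png

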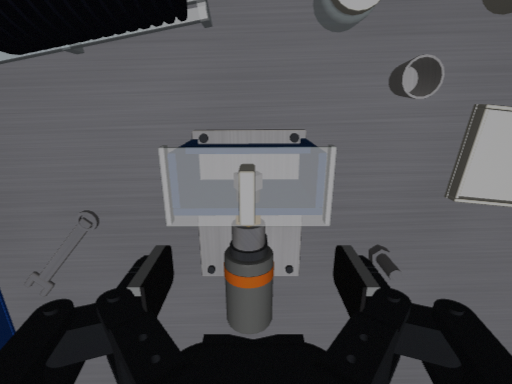

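The rib top is at about columns 240–255 and rows 168–225, within 2 px of the prediction, so the pose is confirmed to about 1–2 mm.

```bash
python3 - <<'E'
from workcell import manip
from h import *
o=manip.get_obs();print(o["position"],o["joint_velocities"].round(3))
row(o,(.597,.201,.136),-91.2)
E
```

```text
[0.59715123 0.19411977 0.24702022] [ 0.048 -0.037  0.031  0.02   0.     0.003  0.018]
turn [ 0.13  0.05 -0.47] shift [-6.80e-03  1.00e-04  1.11e-01]
```

Call:
move_arm(moves=[[0,0,0,0,0,0,0.085],[0,0,0,0,0,0,0.085],[0,0,0,0,0,0,0.085]])

```text
clock: 2.45
position: [0.598, 0.1903, 0.2486]
ee_rot: [-0.695, 0.719, -0.0, -0.0]
ft_force: [0.6, 0.2, 0.1]
grip_width: 0.998
```

```bash
python3 - <<'E'
from workcell import manip
from h import *
o=manip.get_obs();print(o["position"],o["joint_velocities"].round(3))
row(o,(.597,.201,.136),-91.2)
E
```

```text
[0.59796253 0.19033499 0.24860648] [-0.004  0.001 -0.006 -0.001 -0.     0.002 -0.002]
turn [-0.04 -0.04 -0.81] shift [-0.0107  0.0014  0.1126]
```

Call:
move_arm(moves=[[0,0,-0.8,-0.0107,0.0014,0.02,0.085],[0,0,-0.8,-0.0107,0.0014,0.05,0.085],[0,0,-0.8,-0.0107,0.0014,0.08,0.085],[0,0,-0.8,-0.0107,0.0014,0.1,0.085],[0,0,-0.8,-0.0107,0.0014,0.108,0.085],[0,0,-0.8,-0.0107,0.0014,0.1126,0.085],[0,0,-0.8,-0.0107,0.0014,0.1126,0.085],[0,0,-0.8,-0.0107,0.0014,0.1126,0.085],[0,0,-0.8,-0.0107,0.0014,0.1126,0.085]])

```text
clock: 3.35
position: [0.5972, 0.2027, 0.1368]
ee_rot: [-0.7, 0.714, -0.0, 0.001]
ft_force: [1.1, 0.5, -0.1]
grip_width: 0.998
```

Call:
move_arm(moves=[[0,0,0,0,0,0,0],[0,0,0,0,0,0,0],[0,0,0,0,0,0,0],[0,0,0,0,0,0,0],[0,0,0,0,0,0,0],[0,0,0,0,0,0,0],[0,0,0,0,0,0,0],[0,0,0,0,0,0,0]], grip_force=40)

```text
clock: 4.15
position: [0.5967, 0.2026, 0.1358]
ee_rot: [-0.7, 0.714, -0.0, 0.0]
ft_force: [0.6, 0.4, 1.3]
grip_width: 0.158
```

Call:
move_arm(moves=[[0,0,0,0,0,-0.005,0],[0,0,0,0,0,-0.015,0],[0,0,0,0,0,-0.03,0],[0,0,0,0,0,-0.05,0],[0,0,0,0,0,-0.08,0],[0,0,0,0,0,-0.11,0],[0,0,0,0,0,-0.12,0],[0,0,0,0,0,-0.12,0],[0,0,0,0,0,-0.12,0],[0,0,0,0,0,-0.12,0]])

```text
clock: 5.15
position: [0.5961, 0.2022, 0.2541]
ee_rot: [-0.7, 0.714, 0.0, -0.001]
ft_force: [0.6, 0.0, -1.5]
grip_width: 0.153
```

```bash
python3 - <<'E'
from workcell import manip,cams
from h import *
import cv2
o=manip.get_obs();print(o["position"],o["joint_pos"],o["ft_force"],o["grip_width"])
row(o,(.589,-.194,.25),-97.2)
a=cams.camera("wrist");b=cams.camera("top")[120:320,130:420]
b=cv2.resize(b,(557,384))
cv2.imwrite("pics/w2.png",cv2.resize(np.hstack([a,b]),None,fx=.74,fy=.74)[:,:,::-1])
E
```

```text
[0.5961299  0.20216149 0.25410595] [ 0.10683198  0.41376598 -0.68677803  1.38262057  0.25973918  1.4386066
 -2.16274244] [ 0.63400431  0.03835429 -1.48672386] 0.15261813713226677
turn [ 0.12 -0.06  6.1 ] shift [ 0.3962 -0.0005  0.0045]
```

View pics/w2.png

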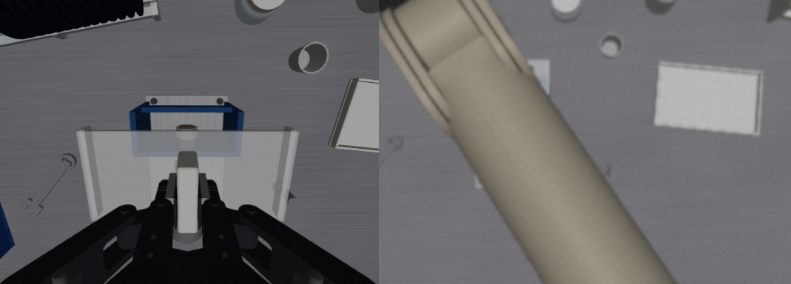

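The cover hangs level in the fingers, with the uncovered bolt head at (187,128) and the tray clear.

Call:
move_arm(moves=[[0,0,0.5,0.02,0,0,0],[0,0,1.5,0.06,0,0,0],[0,0,2,0.105,0,0,0],[0,0,3,0.15,0,0,0],[0,0,3.5,0.195,0,0,0],[0,0,4,0.24,0,0,0],[0,0,5,0.285,0,0,0],[0,0,5.5,0.33,0,0,0],[0,0,6,0.37,0,0,0],[0,0,6.1,0.396,-0.0005,0.0045,0]])

```text
clock: 6.25
position: [0.5888, -0.1975, 0.2508]
ee_rot: [-0.66, 0.751, -0.0, -0.001]
ft_force: [-0.3, 0.6, -2.0]
grip_width: 0.159
```

Call:
move_arm(moves=[[0,0,0,0,0,0,0],[0,0,0,0,0,0,0],[0,0,0,0,0,0,0],[0,0,0,0,0,0,0]])

```text
clock: 6.65
position: [0.5899, -0.1918, 0.2514]
ee_rot: [-0.662, 0.749, 0.0, 0.0]
ft_force: [0.6, 0.8, -1.1]
grip_width: 0.161
```

```bash
python3 - <<'E'
from workcell import manip,cams
from h import *
import cv2
o=manip.get_obs();print(o["position"],o["joint_pos"],o["ft_force"],o["grip_width"])
row(o,(.589,-.194,.031),-97.2)
E
```

```text
[ 0.58988216 -0.19184184  0.25135205] [ 0.63277274  0.35668816 -0.51006235  1.4230252   0.173381    1.4063833
 -1.57294012] [ 0.62894502  0.81978164 -1.0771018 ] 0.16064076449529646
turn [-0.01  0.02  0.13] shift [0.0023 0.0007 0.2204]
```

Call:
move_arm(moves=[[0,0,0,0.002,0.001,0.03,0],[0,0,0,0.002,0.001,0.07,0],[0,0,0,0.002,0.001,0.11,0],[0,0,0,0.002,0.001,0.15,0],[0,0,0,0.002,0.001,0.18,0],[0,0,0,0.002,0.001,0.2,0],[0,0,0,0.002,0.001,0.21,0],[0,0,0,0.002,0.001,0.216,0],[0,0,0,0.002,0.001,0.219,0],[0,0,0,0.002,0.001,0.219,0]])

```text
clock: 7.65
position: [0.5889, -0.1952, 0.0329]
ee_rot: [-0.661, 0.75, -0.0, 0.0]
ft_force: [-0.5, 0.8, -0.9]
grip_width: 0.157
```

Call:
move_arm(moves=[[0,0,0,0,0,0.001,0],[0,0,0,0,0,0.002,0],[0,0,0,0,0,0.003,0],[0,0,0,0,0,0.004,0],[0,0,0,0,0,0.004,0]])

```text
clock: 8.15
position: [0.5883, -0.1953, 0.0281]
ee_rot: [-0.661, 0.75, 0.0, -0.0]
ft_force: [0.1, -0.1, -1.0]
grip_width: 0.155
```

```bash
python3 - <<'E'
from workcell import manip,cams
from h import *
import cv2
o=manip.get_obs();print(o["position"],o["ft_force"],o["grip_width"])
cv2.imwrite("pics/w3.png",np.hstack([cams.camera("wrist"),cv2.resize(cams.camera("scene")[200:330,70:240],(502,384))])[:,:,::-1][:, :, :])
i=cv2.imread("pics/w3.png");cv2.imwrite("pics/w3.png",cv2.resize(i,None,fx=.78,fy=.78))
E
```

```text
[ 0.58826688 -0.19527512  0.02810534] [ 0.11992797 -0.06174557 -0.97323017] 0.15527100989183507
```

View pics/w3.png

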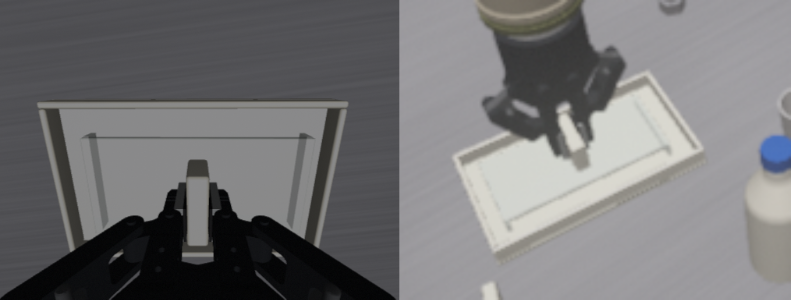

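The cover sits square and centred inside the tray walls in both views, but the force reading says it is still hanging slightly. I'll lower it a little more.

Call:
move_arm(moves=[[0,0,0,0,0,0.0005,0],[0,0,0,0,0,0.001,0],[0,0,0,0,0,0.001,0],[0,0,0,0,0,0.001,0]])

```text
clock: 8.65
position: [0.5885, -0.1953, 0.0278]
ee_rot: [-0.661, 0.75, -0.0, -0.0]
ft_force: [-2.8, 0.9, 4.7]
grip_width: 0.154
```

Call:
move_arm(moves=[[0,0,0,0,0,0.0005,0],[0,0,0,0,0,0.001,0],[0,0,0,0,0,0.001,0],[0,0,0,0,0,0.001,0]])

```text
clock: 9.05
position: [0.5885, -0.1953, 0.0278]
ee_rot: [-0.661, 0.75, -0.0, -0.0]
ft_force: [-7.4, 2.3, 15.6]
grip_width: 0.155
```

It has made contact. I'll back off the 1 mm, open, and rise.

Call:
move_arm(moves=[[0,0,0,0,0,-0.001,0],[0,0,0,0,0,-0.001,0],[0,0,0,0,0,-0.001,0.03],[0,0,0,0,0,-0.001,0.05],[0,0,0,0,0,-0.001,0.085],[0,0,0,0,0,-0.001,0.085],[0,0,0,0,0,-0.001,0.085],[0,0,0,0,0,-0.001,0.085],[0,0,0,0,0,-0.001,0.085],[0,0,0,0,0,-0.001,0.085]])

```text
clock: 10.05
position: [0.5884, -0.1953, 0.0272]
ee_rot: [-0.661, 0.75, -0.0, 0.0]
ft_force: [0.4, -0.4, 0.7]
grip_width: 0.997
```

Call:
move_arm(moves=[[0,0,0,0,0,-0.01,0.085],[0,0,0,0,0,-0.04,0.085],[0,0,0,0,0,-0.08,0.085],[0,0,0,0,0,-0.13,0.085],[0,0,0,0,0,-0.18,0.085],[0,0,0,0,0,-0.22,0.085],[0,0,0,0,0,-0.22,0.085],[0,0,0,0,0,-0.22,0.085],[0,0,0,0,0,-0.22,0.085],[0,0,0,0,0,-0.22,0.085]])

```text
clock: 11.05
position: [0.5877, -0.1951, 0.2458]
ee_rot: [-0.661, 0.75, 0.001, -0.001]
ft_force: [-0.3, -0.6, -0.6]
grip_width: 0.995
```

```bash
python3 - <<'E'
from workcell import manip,cams
from h import *
import cv2
o=manip.get_obs();print(o["position"],o["ft_force"],o["grip_width"])
row(o,(.597,.201,.25),-91.2)
cv2.imwrite("pics/s4.png",cams.camera("wrist")[:,:,::-1])
E
```

```text
[ 0.58771436 -0.19512961  0.24584431] [-0.2676797  -0.56453285 -0.6129625 ] 0.994705247873306
turn [ 0.13  0.03 -5.99] shift [-0.3942  0.0404 -0.0039]
```

View pics/s4.png

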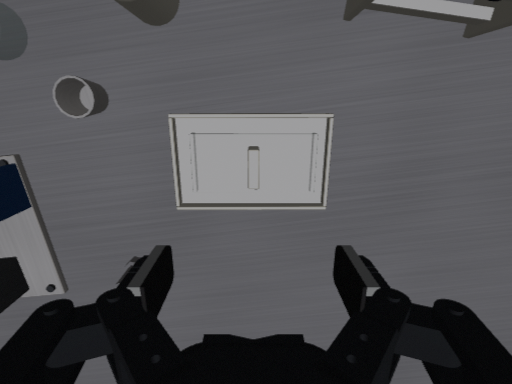

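The cover lies flat in the tray with its skirts at columns 192 and 318, against walls at about 174 and 328, so it is centred. Back to the stand.

Call:
move_arm(moves=[[0,0,-1,-0.04,0.004,0,0.085],[0,0,-2,-0.09,0.01,0,0.085],[0,0,-3,-0.14,0.015,0,0.085],[0,0,-3,-0.19,0.02,0,0.085],[0,0,-4,-0.24,0.025,0,0.085],[0,0,-5,-0.29,0.03,0,0.085],[0,0,-6,-0.34,0.035,0,0.085],[0,0,-6,-0.38,0.039,0,0.085],[0,0,-6,-0.394,0.0404,-0.004,0.085],[0,0,-6,-0.394,0.0404,-0.004,0.085]])

```text
clock: 12.1
position: [0.5968, 0.2037, 0.2509]
ee_rot: [-0.701, 0.713, 0.001, 0.0]
ft_force: [0.2, 0.2, 0.7]
grip_width: 0.999
```

Call:
move_arm(moves=[[0,0,0,0,0,0,0.085],[0,0,0,0,0,0,0.085],[0,0,0,0,0,0,0.085],[0,0,0,0,0,0,0.085]])

```text
clock: 12.5
position: [0.5979, 0.1995, 0.2512]
ee_rot: [-0.699, 0.715, -0.0, -0.0]
ft_force: [0.5, -0.5, -0.4]
grip_width: 0.999
```

```bash
python3 - <<'E'
from workcell import manip,cams
from h import *
import cv2
o=manip.get_obs();print(o["position"],o["ft_force"],o["grip_width"])
row(o,(.595,.201,.082),-91.2)
p=cams.camera_params("wrist");im=cams.camera("wrist")[:,:,::-1].copy()
a=np.radians(-1.2);x=np.array([np.cos(a),np.sin(a)]);y=np.array([-x[1],x[0]]);c=np.array([.595,.201])
W=lambda q:proj(p,[np.r_[c+u/1e3*x+v/1e3*y,z/1e3] for u,v,z in q])
big=cv2.resize(im[110:290,150:350],None,fx=3,fy=3,interpolation=cv2.INTER_CUBIC)
for q in W([(-30,-76,125),(-30,76,125),(-22,-68,125),(-22,68,125),(34,-76,125),(34,76,125),(-8,0,115),(8,0,115),(26,-68,85),(26,68,85)]):
    print(q.round(1)); cv2.drawMarker(big,(int((q[0]-149.5)*3),int((q[1]-109.5)*3)),(0,0,255),cv2.MARKER_CROSS,9,1)
cv2.imwrite("pics/w5.png",big)
E
```

```text
[0.59792288 0.19946007 0.25116824] [ 0.51706848 -0.49792313 -0.36878925] 0.9985185165269538
turn [-0.01 -0.03 -0.1 ] shift [-0.0016  0.003   0.1692]
[325.3 215.9]
[178.6 216.3]
[318.2 208.7]
[185.7 209.1]
[330.5 154.5]
[173.  154.9]
[251.9 192.9]
[251.9 178.1]
[313.1 155.4]
[190.6 155.7]
```

View pics/w5.png

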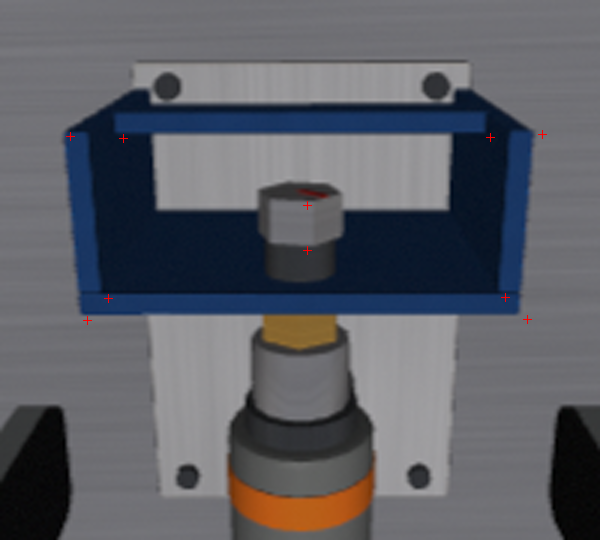

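The stand's real edges lie about 2.3 px left of and 2 px above my prediction. That puts the stand origin at about (0.5965, 0.203), which agrees with the grasp y of 0.2026 seen earlier. The bolt head and gap are clear, so I'll descend.

Call:
move_arm(moves=[[0,0,0,-0.0036,0,0.01,0.085],[0,0,0,-0.0036,0,0.03,0.085],[0,0,0,-0.0036,0,0.05,0.085],[0,0,0,-0.0036,0,0.07,0.085],[0,0,0,-0.0036,0,0.085,0.085],[0,0,0,-0.0036,0,0.095,0.085],[0,0,0,-0.0036,0,0.095,0.085],[0,0,0,-0.0036,0,0.095,0.085],[0,0,0,-0.0036,0,0.095,0.085],[0,0,0,-0.0036,0,0.095,0.085]])

```text
clock: 13.55
position: [0.5981, 0.2045, 0.1571]
ee_rot: [-0.7, 0.714, -0.0, 0.001]
ft_force: [-0.1, 0.4, 0.1]
grip_width: 0.996
```

```bash
python3 - <<'E'
from workcell import manip
from h import *
o=manip.get_obs();print(o["position"],o["ft_force"],o["grip_width"])
row(o,(.5972,.203,.080),-91.2)
E
```

```text
[0.59811793 0.20449437 0.1570583 ] [-0.05979227  0.4019131   0.1002864 ] 0.9957175940147964
turn [-0.08  0.02 -0.  ] shift [0.0015 0.001  0.0771]
```

Call:
move_arm(moves=[[0,0,0,0.001,0.001,0.01,0.085],[0,0,0,0.001,0.001,0.02,0.085],[0,0,0,0.001,0.001,0.03,0.085],[0,0,0,0.001,0.001,0.04,0.085],[0,0,0,0.001,0.001,0.05,0.085],[0,0,0,0.001,0.001,0.06,0.085],[0,0,0,0.001,0.001,0.07,0.085],[0,0,0,0.001,0.001,0.077,0.085],[0,0,0,0.001,0.001,0.077,0.085],[0,0,0,0.001,0.001,0.077,0.085]])

```text
clock: 14.55
position: [0.5968, 0.2034, 0.0793]
ee_rot: [-0.7, 0.714, -0.0, 0.0]
ft_force: [0.9, 0.7, -0.2]
grip_width: 0.992
```

```bash
python3 - <<'E'
from workcell import manip,cams
from h import *
import cv2
o=manip.get_obs();print(o["position"],o["ft_force"],o["grip_width"])
cv2.imwrite("pics/w6.png",cams.camera("wrist")[:,:,::-1])
E
```

```text
[0.59679987 0.2034194  0.0793182 ] [ 0.90149308  0.70571855 -0.22105596] 0.9921047759395569
```

View pics/w6.png

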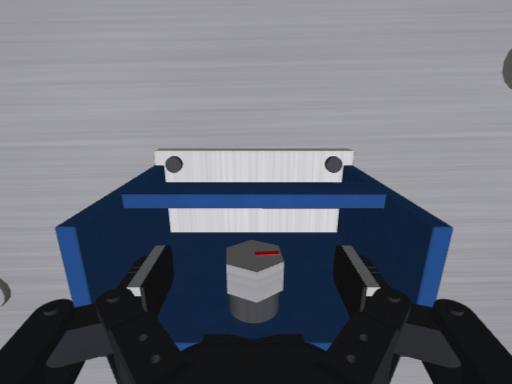

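The head at about (255,268) is centred between the pads (173 and 334), with clearance all round. I'll close on it.

Call:
move_arm(moves=[[0,0,0,0,0,0,0],[0,0,0,0,0,0,0],[0,0,0,0,0,0,0],[0,0,0,0,0,0,0],[0,0,0,0,0,0,0],[0,0,0,0,0,0,0],[0,0,0,0,0,0,0],[0,0,0,0,0,0,0],[0,0,0,0,0,0,0],[0,0,0,0,0,0,0]], grip_force=60)

```text
clock: 15.6
position: [0.5968, 0.2032, 0.0796]
ee_rot: [-0.7, 0.715, -0.0, -0.0]
ft_force: [-2.6, -1.7, 5.7]
grip_width: 0.323
```

Call:
move_arm(moves=[[0,0,0,0,0,0,0],[0,0,0,0,0,0,0],[0,0,0,0,0,0,0],[0,0,0,0,0,0,0],[0,0,0,0,0,0,0],[0,0,0,0,0,0,0],[0,0,0,0,0,0,0],[0,0,0,0,0,0,0],[0,0,0,0,0,0,0],[0,0,0,0,0,0,0]])

```text
clock: 16.6
position: [0.5968, 0.2032, 0.0796]
ee_rot: [-0.7, 0.715, -0.0, -0.0]
ft_force: [-2.0, -2.1, 5.8]
grip_width: 0.324
```

```bash
python3 - <<'E'
from workcell import manip,cams
from h import *
import cv2
o=manip.get_obs();print(o["position"],o["ft_force"],o["torque"],o["grip_width"])
im=cams.camera("wrist")[:,:,::-1];cv2.imwrite("pics/w7.png",cv2.resize(im[200:384,130:380],None,fx=2.5,fy=2.5))
E
```

```text
[0.59680762 0.20318444 0.07960849] [-2.02125596 -2.12720116  5.80751488] [-0.31653346  0.48054926  0.01216129] 0.32369921700170473
```

View pics/w7.png

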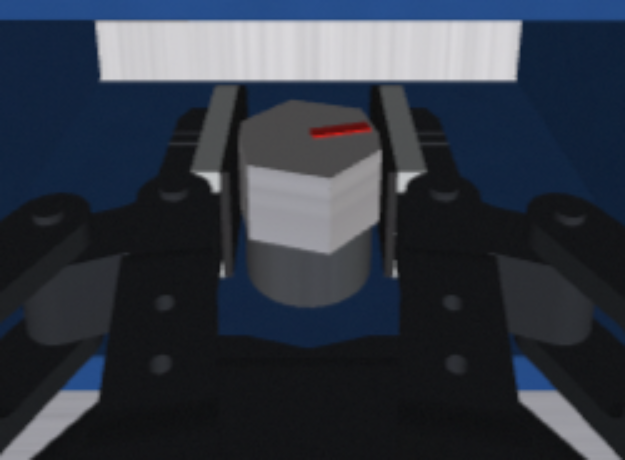

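The head is between the pads, with the opening at about 27.6 mm, but its top corner (330,178) looks a little off square. I'll raise the grip and track the red mark numerically to see whether the head turns.

```bash
cat > mark.py <<'E'
from workcell import manip,cams
import numpy as np,cv2
o=manip.get_obs();im=cams.camera("wrist").astype(int)
m=(im[...,0]>im[...,1]+60)&(im[...,0]>im[...,2]+60);m[:200]=0;m[320:]=0
ys,xs=np.nonzero(m);c=np.cov(xs,ys);w,v=np.linalg.eigh(c)
print(o["clock"],"mark",len(xs),xs.mean().round(2),ys.mean().round(2),"slope deg",np.degrees(np.arctan(v[1,1]/v[0,1])).round(1),"grip",o["grip_width"],o["ft_force"].round(1),o["torque"].round(2))
E
python3 mark.py
```

```text
16.65 mark 83 266.11 251.77 slope deg -7.0 grip 0.32421058577365186 [-2.  -2.2  5.7] [-0.33  0.44 -0.  ]
```

Call:
move_arm(moves=[[0,0,0,0,0,0,0],[0,0,0,0,0,0,0],[0,0,0,0,0,0,0],[0,0,0,0,0,0,0],[0,0,0,0,0,0,0],[0,0,0,0,0,0,0],[0,0,0,0,0,0,0],[0,0,0,0,0,0,0],[0,0,0,0,0,0,0],[0,0,0,0,0,0,0]], grip_force=100)

```text
clock: 17.7
position: [0.5968, 0.2031, 0.0797]
ee_rot: [-0.7, 0.715, -0.0, -0.0]
ft_force: [-3.9, -2.0, 7.6]
grip_width: 0.31
```

```bash
python3 mark.py
```

```text
17.7 mark 86 265.83 251.65 slope deg -6.4 grip 0.3102799325047869 [-3.9 -2.   7.6] [-0.41  0.63 -0.01]
```

Call:
move_arm(moves=[[0,0,0,0,0,0,0],[0,0,0,0,0,0,0],[0,0,0,0,0,0,0],[0,0,0,0,0,0,0],[0,0,0,0,0,0,0],[0,0,0,0,0,0,0],[0,0,0,0,0,0,0],[0,0,0,0,0,0,0],[0,0,0,0,0,0,0],[0,0,0,0,0,0,0]])

```text
clock: 18.75
position: [0.5968, 0.2031, 0.0798]
ee_rot: [-0.7, 0.715, -0.0, -0.0]
ft_force: [-3.0, -2.8, 7.9]
grip_width: 0.31
```

```bash
python3 mark.py; python3 - <<'E'
from workcell import cams
import cv2
im=cams.camera("wrist")[:,:,::-1];cv2.imwrite("pics/w8.png",cv2.resize(im[200:384,130:380],None,fx=2.5,fy=2.5))
E
```

```text
18.75 mark 85 265.87 251.62 slope deg -6.3 grip 0.3103501943673664 [-3.  -2.8  7.9] [-0.42  0.63  0.04]
```

View pics/w8.png

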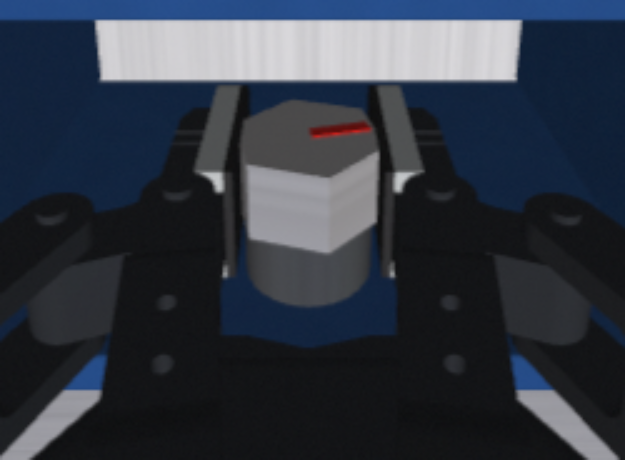

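The head isn't turning, but it sits about 10° off square. Before relying on the hold, I'll check the pad height and the head angle by projection.

```bash
python3 - <<'E'
from workcell import cams,manip
from h import *
from scipy.optimize import least_squares
p=cams.camera_params("wrist");o=manip.get_obs();T=o["position"]
a=np.radians(-1.2);x=np.array([np.cos(a),np.sin(a),0]);y=np.array([-x[1],x[0],0]);k=np.array([0,0,1.])
px=lambda u,v:np.array([130+(u+.5)/2.5-.5,200+(v+.5)/2.5-.5])
obs=np.array([px(*q) for q in [(330,178),(379,152),(364,108),(293,100),(243,125),(247,165)]])
def hexa(q):
    t=np.radians(q[0]+90+60*np.array([0,-1,-2,-3,-4,-5]))
    return proj(p,[np.array([*q[1:3],q[3]])+15.59e-3*(np.cos(b)*y+np.sin(b)*k) for b in t])
r=least_squares(lambda q:(hexa(q)-obs).ravel(),[10,.6045,.203,.1],x_scale=[1,.01,.01,.01])
print("theta,x,y,z of face:",r.x.round(4),"res px",r.fun.round(1),"alt -")
for z in np.arange(.07,.135,.01): print(round(z,3),proj(p,[T+.011*x+s*.0135*y+k*(z-T[2]) for s in(1,-1)]).round(0).tolist())
print("strip ends px",px(225,85),px(200,178))
E
```

```text
theta,x,y,z of face: [ 1.680455e+02  5.427000e-01  2.043000e-01 -6.500000e-03] res px [ -5.  -25.  -12.1  -9.2  -8.8  17.    2.9  23.2  10.2   7.   12.8 -17.3] alt -
0.07 [[231.0, 223.0], [277.0, 223.0]]
0.08 [[230.0, 230.0], [278.0, 230.0]]
0.09 [[228.0, 238.0], [280.0, 238.0]]
0.1 [[226.0, 248.0], [282.0, 248.0]]
0.11 [[224.0, 259.0], [284.0, 258.0]]
0.12 [[222.0, 271.0], [286.0, 271.0]]
0.13 [[219.0, 286.0], [289.0, 286.0]]
strip ends px [219.7 233.7] [209.7 270.9]
```

```bash
python3 - <<'E'
from workcell import cams
from h import *
from scipy.optimize import least_squares
p=cams.camera_params("wrist")
a=np.radians(-1.2);x=np.array([np.cos(a),np.sin(a),0]);y=np.array([-x[1],x[0],0]);k=np.array([0,0,1.])
px=lambda u,v:np.array([130+(u+.5)/2.5-.5,200+(v+.5)/2.5-.5])
obs=np.array([px(*q) for q in [(330,178),(379,152),(364,108),(293,100),(243,125),(247,165)]])
def hexa(q):
    t=np.radians(q[0]+90+60*np.arange(6))
    return proj(p,[np.array([*q[1:3],q[3]])+15.59e-3*(np.cos(b)*y+np.sin(b)*k) for b in t])
r=least_squares(lambda q:(hexa(q)-obs).ravel(),[10,.6045,.203,.1],x_scale=[1,.01,.01,.01])
print("theta,x,y,z of face:",r.x.round(4),"res px",r.fun.round(1))
for t in(0,10): print(t,np.c_[(hexa([t,.6045,.203,.1])-[130,200])*2.5].round(0).tolist())
E
python3 mark.py
```

```text
theta,x,y,z of face: [11.9164  0.6009  0.2033  0.0942] res px [-1.3  0.1  1.8 -1.4 -0.9  1.5  0.8  0.7 -1.3 -0.2  0.9 -0.4]
0 [[310.0, 180.0], [382.0, 155.0], [375.0, 115.0], [309.0, 98.0], [245.0, 115.0], [238.0, 156.0]]
10 [[325.0, 179.0], [387.0, 148.0], [366.0, 110.0], [297.0, 98.0], [238.0, 121.0], [245.0, 162.0]]
18.85 mark 86 265.83 251.65 slope deg -6.4 grip 0.30952810465130753 [-3.5 -2.5  7.3] [-0.43  0.64  0.03]
```

The head is static at about 12° off square. The pads span z 0.085–0.12 on both sides, so it is gripped well. I'll hold, saving frames to see whether the nut's motion stops.

```bash
cat > snap.py <<'E'
import sys,numpy as np
from workcell import cams
np.savez(f"s_{sys.argv[1]}.npz",scene=cams.camera("scene"),top=cams.camera("top"),wrist=cams.camera("wrist"))
E
python3 snap.py a
```

Call:
move_arm(moves=[[0,0,0,0,0,0,0],[0,0,0,0,0,0,0],[0,0,0,0,0,0,0],[0,0,0,0,0,0,0],[0,0,0,0,0,0,0],[0,0,0,0,0,0,0],[0,0,0,0,0,0,0],[0,0,0,0,0,0,0],[0,0,0,0,0,0,0],[0,0,0,0,0,0,0]])

```text
clock: 20.05
position: [0.5968, 0.2031, 0.0797]
ee_rot: [-0.7, 0.715, -0.0, -0.0]
ft_force: [-2.7, -1.9, 7.2]
grip_width: 0.307
```

Call:
move_arm(moves=[[0,0,0,0,0,0,0],[0,0,0,0,0,0,0],[0,0,0,0,0,0,0],[0,0,0,0,0,0,0],[0,0,0,0,0,0,0],[0,0,0,0,0,0,0],[0,0,0,0,0,0,0],[0,0,0,0,0,0,0],[0,0,0,0,0,0,0],[0,0,0,0,0,0,0]])

```text
clock: 21.05
position: [0.5968, 0.2031, 0.0797]
ee_rot: [-0.7, 0.715, -0.0, -0.0]
ft_force: [-2.3, -2.7, 7.2]
grip_width: 0.31
```

```bash
python3 mark.py; python3 snap.py b
```

```text
21.05 mark 85 265.75 251.68 slope deg -6.2 grip 0.31006392717929626 [-2.3 -2.7  7.2] [-0.39  0.64 -0.  ]
```

Call:
move_arm(moves=[[0,0,0,0,0,0,0],[0,0,0,0,0,0,0],[0,0,0,0,0,0,0],[0,0,0,0,0,0,0],[0,0,0,0,0,0,0],[0,0,0,0,0,0,0],[0,0,0,0,0,0,0],[0,0,0,0,0,0,0],[0,0,0,0,0,0,0],[0,0,0,0,0,0,0]])

```text
clock: 22.25
position: [0.5968, 0.2031, 0.0797]
ee_rot: [-0.7, 0.715, -0.0, -0.0]
ft_force: [-3.6, -2.7, 7.6]
grip_width: 0.308
```

Call:
move_arm(moves=[[0,0,0,0,0,0,0],[0,0,0,0,0,0,0],[0,0,0,0,0,0,0],[0,0,0,0,0,0,0],[0,0,0,0,0,0,0],[0,0,0,0,0,0,0],[0,0,0,0,0,0,0],[0,0,0,0,0,0,0],[0,0,0,0,0,0,0],[0,0,0,0,0,0,0]])

```text
clock: 23.25
position: [0.5968, 0.2031, 0.0797]
ee_rot: [-0.7, 0.715, -0.0, -0.0]
ft_force: [-2.5, -2.1, 7.4]
grip_width: 0.313
```

Call:
move_arm(moves=[[0,0,0,0,0,0,0],[0,0,0,0,0,0,0],[0,0,0,0,0,0,0],[0,0,0,0,0,0,0],[0,0,0,0,0,0,0],[0,0,0,0,0,0,0],[0,0,0,0,0,0,0],[0,0,0,0,0,0,0],[0,0,0,0,0,0,0],[0,0,0,0,0,0,0]])

```text
clock: 24.25
position: [0.5968, 0.2031, 0.0798]
ee_rot: [-0.7, 0.715, -0.0, -0.0]
ft_force: [-3.3, -2.3, 7.0]
grip_width: 0.312
```

Call:
move_arm(moves=[[0,0,0,0,0,0,0],[0,0,0,0,0,0,0],[0,0,0,0,0,0,0],[0,0,0,0,0,0,0],[0,0,0,0,0,0,0],[0,0,0,0,0,0,0],[0,0,0,0,0,0,0],[0,0,0,0,0,0,0],[0,0,0,0,0,0,0],[0,0,0,0,0,0,0]])

```text
clock: 25.25
position: [0.5968, 0.2031, 0.0798]
ee_rot: [-0.7, 0.715, -0.0, -0.0]
ft_force: [-3.4, -2.7, 7.7]
grip_width: 0.314
```

```bash
python3 mark.py; python3 snap.py c
```

```text
25.25 mark 86 265.83 251.65 slope deg -6.4 grip 0.3140378218964483 [-3.4 -2.7  7.7] [-0.34  0.63  0.  ]
```

Call:
move_arm(moves=[[0,0,0,0,0,0,0],[0,0,0,0,0,0,0],[0,0,0,0,0,0,0],[0,0,0,0,0,0,0],[0,0,0,0,0,0,0],[0,0,0,0,0,0,0],[0,0,0,0,0,0,0],[0,0,0,0,0,0,0],[0,0,0,0,0,0,0],[0,0,0,0,0,0,0]])

```text
clock: 26.45
position: [0.5968, 0.2031, 0.0798]
ee_rot: [-0.7, 0.715, -0.0, -0.0]
ft_force: [-3.3, -2.4, 7.9]
grip_width: 0.314
```

Call:
move_arm(moves=[[0,0,0,0,0,0,0],[0,0,0,0,0,0,0],[0,0,0,0,0,0,0],[0,0,0,0,0,0,0],[0,0,0,0,0,0,0],[0,0,0,0,0,0,0],[0,0,0,0,0,0,0],[0,0,0,0,0,0,0],[0,0,0,0,0,0,0],[0,0,0,0,0,0,0]])

```text
clock: 27.45
position: [0.5968, 0.2032, 0.0797]
ee_rot: [-0.7, 0.715, -0.0, -0.0]
ft_force: [-2.5, -2.6, 7.2]
grip_width: 0.312
```

```bash
python3 mark.py; python3 snap.py d; python3 - <<'E'
import numpy as np,cv2
s={k:np.load(f"s_{k}.npz") for k in "abcd"}
for cam in("scene","top","wrist"):
    for i,j in("ab","bc","cd"):
        d=cv2.GaussianBlur(np.abs(s[i][cam].astype(np.float32)-s[j][cam]).max(2),(5,5),0)
        k=np.unravel_index(d.argmax(),d.shape);print(cam,i+j,"max",d.max().round(1),"at",k[::-1],"n>15",(d>15).sum(),"mean",d.mean().round(2))
E
```

```text
27.45 mark 85 265.75 251.68 slope deg -6.2 grip 0.3121854517466994 [-2.5 -2.6  7.2] [-0.37  0.62 -0.04]
scene ab max 6.3 at (np.int64(21), np.int64(48)) n>15 0 mean 1.29
scene bc max 6.4 at (np.int64(19), np.int64(32)) n>15 0 mean 1.28
scene cd max 6.0 at (np.int64(20), np.int64(32)) n>15 0 mean 1.28
top ab max 7.8 at (np.int64(174), np.int64(98)) n>15 0 mean 2.75
top bc max 7.9 at (np.int64(21), np.int64(287)) n>15 0 mean 2.75
top cd max 8.0 at (np.int64(170), np.int64(92)) n>15 0 mean 2.75
wrist ab max 9.3 at (np.int64(164), np.int64(165)) n>15 0 mean 0.92
wrist bc max 2.9 at (np.int64(262), np.int64(271)) n>15 0 mean 0.91
wrist cd max 2.6 at (np.int64(309), np.int64(365)) n>15 0 mean 0.91
```

The mark hasn't moved (slope −6.2 to −6.4° over 10 s), and the head has been held for over 12 s against the 8 s needed. One last look at the whole scene.

```bash
python3 - <<'E'
import numpy as np,cv2
cv2.imwrite("pics/end.png",np.load("s_d.npz")["scene"][:,:,::-1])
E
```

```text
(no output)
```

View pics/end.png

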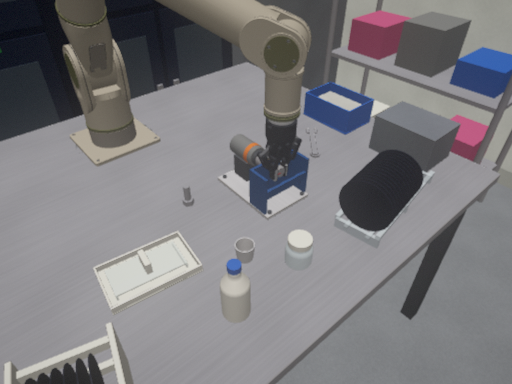

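The cover lies in the tray around (148,268). The cup, bottle, jar, spare bolt and wrench are where they started, and the gripper is on the bolt head.

```bash
python3 mark.py; python3 -c "
from workcell import manip
print(manip.hand_in())"
```

```text
27.65 mark 86 265.83 251.65 slope deg -6.4 grip 0.3131234504789645 [-2.9 -2.4  7.1] [-0.36  0.61 -0.02]
the job is handed in; nothing more can be done
None
```

The job is handed in at 27.7 s, with the gripper still holding the bolt head. I could not see the nut itself, so "fully tight" rests on holding time, not on a direct look.

**What I did**
- **Cover:** I lifted it by its rib, lowered it flat and right way up into the middle of the tray, and let go.
- **Bolt head:** I reached into the gap and closed on the head along the stand's y, first at 60 N and then at 100 N. I held it for about 12 s; the nut needs at most 8 s.

**Last checks**
- **Cover and bystanders:** The cover is centred in the tray, and the cup, bottle, jar, spare bolt and wrench stand where they were.
- **Head not turning:** The red mark on the head stayed put for the last 10 s, and the opening held at about 27 mm.
- **Forces:** Readings during the hold stayed under about 9 N. The highest I saw was about 17 N, when the cover touched down in the tray.

**What disagreed**
- **Head not square:** It sits about 12° off square between the pads, apparently jammed there by friction, instead of squaring up as described.

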